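# Draw the slide box out of a crowded wire rack and stand it in the tray

### The job

Fetch the dark blue slide box out of the crowded wire rack: slide the keeper by its red grip until its opening is squarely in front of the box, reach down through the gap between the two dropper bottles behind the box, and draw the box forward along the rack floor, without lifting it, until you feel it press the sprung bumper of the front stop in a little, but not hard. Then take it by the end that now sticks out, lift it away and stand it on the same long edge in the white tray. Leave the cartons and dropper bottles standing where they are.

Things in the scene. Friction and masses are not known exactly. Their poses are not given: they have to be found in the camera images.
- rack: Fixed grey rack. Origin on the bench under the middle of the slots; -x is the front (things are drawn out that way), y across the slots, z up. Floor top z = 8 mm, x -85 to +120 mm, y +-105 mm, with a 20 mm high rim at the rear end. Four slots open at both ends, centred at y = -75, -25, 25, 75 mm, 46 mm clear, between steel wire hoops (x -72 to 72 mm, up to z = 102 mm).
- bumper (a joint): How far (m) the sprung bumper is pressed in: 0 free, 0.012 at the end; spring 0.7 N/mm. A black bar 96 mm wide, z 10 to 30 mm, facing the slots on an adjustable stop clamped to the ledge (floor height, rack x -95 to -205 mm, y +-52 mm). Where the stop is clamped is not measured: the free bumper's face is anywhere from rack x = -178 to -158 mm and must be felt.
- keeper (a joint): Position (m) of the keeper along the rack's +y; 0 puts its opening's middle at the rack's y = 0; range +-0.045. Slides with about 2 N of friction and stays where left. An aluminium bar in a groove at rack x = -90 mm: two upright blades (4 mm thick, 70 mm long, z 5 to 55 mm) with a 52 mm opening between them, edged yellow, nothing across it.
- keeper_opening (a point): Middle of the keeper's opening, 30 mm above the bench; axes as the rack's. The box passes only if it is within 5 mm of this in the rack's y.
- keeper_grip (a point): Centre of the keeper's red upright grip, 50 mm above the bench; axes as the rack's. The grip is 22 mm along the rack's x, 16 mm along its y, and reaches from 18 to 64 mm above the bench; it stands 48 mm in front of the blades and 70 mm to the -y side of the opening's middle.
- slide_box: Dark blue shut slide box, 165 x 103 x 40 mm, 0.17 to 0.36 kg, on its long edge in one of the two middle slots; slides with ordinary friction. Origin in the middle of a large face; x points down (underside +48 mm, top -48 mm, a 4 mm lip mid-top), y along the slot to the rack's front (ends at +-82 mm), z across, to the rack's +y (0 to 40 mm).
- slide_box_center (a point): Middle of the slide box (axes as the box). In the slot it is 56 mm above the bench, near rack x = 0; with its front end at the bumper it is somewhere from rack x = -96 to -76 mm.
- carton_1: Brown cardboard carton, 160 x 100 x 26 mm, standing on its long edge in a slot beside the box; to be left alone. Origin in the middle of its large face, x down, y to the rack's front, z across (0 to 26 mm). Top edge 108 mm above the bench.
- carton_2: A second carton, the same.
- carton_3: A third carton, the same.
- bottle_a: Amber dropper bottle with a red bulb, 33 mm in diameter (bulb 14 mm), 108 mm tall, standing on the rack floor (8 mm) behind the slot on one side of the box's slot, about 50 mm across from the box's middle and 99 mm behind it; to be left alone. Origin at the centre of its foot, z up.
- bottle_b: The same sort of bottle on the other side: between the two, straight behind the box, is a gap about 65 mm wide, the only way to the box's rear end.
- tray: Fixed open white plastic tray, 230 x 110 x 22 mm outside, 4 mm walls and floor; origin under its centre, x along its length, z up. Standing in it the box's middle is 52 mm above the bench. Between rack and tray a fixed centrifuge (dome 0.3 m across and taller than the box) reaches towards the robot to about x = 0.53 m; carry the box round on the robot's side of it.

How it is judged:
By the outcome, as a careful person would: the job done as asked, in the order asked, and still so for the second after the job is handed in, with the robot touching nothing.
It also fails if it takes over 72 s, if anything falls off the work surface, if the arm or the gripper's body presses on something with over 40 N, if the wrist force passes 120 N, or if a joint passes its speed limit or range.

### The arm

A 6-joint arm with a two-finger parallel gripper is mounted at the origin on a cart in front of the work surface, level with it; the furniture and walls round the work are solid. World frame = base frame: x ahead of the robot, y to its left, z up, the work surface at z = 0. Lengths are in m, angles in degrees, forces in N, time in s.
With the tool pointing down it reaches from about 0.35 to 0.875 m from the base axis. Payload 4.2 kg.
Tool frame: the origin (TCP) lies between the finger pads; the fingertips stand 17 mm ahead of it and the grasp point (between the pads) lies 2 mm behind it; z points along the fingers, y is the line along which they close (so a half turn about z gives the same grasp; the last joint's range is limited). The gripper opens to 87 mm and grips with 3 to 60 N. Pads are 19 mm wide; open, the fingers measure 117 mm over their backs; the gripper's body (75 mm by 190 mm) begins 51 mm behind the grasp point.
Start: joints at [-59.611, 22.042, 0.453, 0, -68.411, -14.817], TCP at [0.168, -0.602, 0.24] pointing down, gripper open.
Joint ranges: [-179.83, 179.83], [-69.29, 118.12], [-61.27, 80.66], [-181.25, 117.63], [-171.15, -9.14], [-177.46, 177.46]. Speed limits (degrees/s): [159.86, 159.86, 180, 180, 180, 180].

### API

Orientations are given as a 3x3 rotation matrix whose columns are the frame's x, y, z axes.
In Python, from station import r gives the robot as it stands.
- The arm moves only by the tool servo_tool, never from a script. Its argument "targets" is a list of rows, each a list of 5 numbers: the shift along the world's x, y, z in units of 30 mm (1.0 is 30 mm), then the turn about the world's z in rad, then the finger opening in mm, from 0 to 87. In form: [[x, y, z, turn, gripper], ...]. A call has exactly 5 rows; each row is the pose to reach, as a shift and turn from the pose commanded when the call began; what a row does not reach only later rows make up. A row lasts 1/12 s, in which the tool goes at most 41.7 mm and 7.16 degrees, less where a joint would pass 70% of its speed; a pose out of reach is approached as far as the arm can. A call with a gripper value outside its range is refused whole. The fingers move at their own pace and stop on an object; the grip force is fixed at half the most. Time passes only in rows, so rows that repeat a pose let the fingers close, or fill a call up. It gives the time, the measured TCP pose, the force, the opening and the grip force at its end, in the units of the state.
- r.sense(): the state, without advancing time (a new reading comes with each control period).
- r.capture(name): name is "scene" or "top" or "wrist"; returns a dict with "pixels" (420x560x3 uint8, red, green, blue), "fx", "fy", "cx", "cy" (pixels), "world_from_camera" (4x4, takes a point from camera to world coordinates). Camera axes: x right, y down, z forward; pixel columns grow to the right and rows downward; lengths in m; the calibration is good to about 2 mm. A picture is of the moment at which its call begins. There is no depth.
- r.finish_job(): hands the job in; it is judged then, once.
The state is a dict: "time_s": time; "joints": joint angles; "joint_velocities": joint speeds; "effort": joint torques, N m; "tcp_pos": TCP position; "ee_rot": TCP orientation; "wrist_force": force on the tool from outside, world axes, zero at the start; "moment": the same for the moment, N m; "gripper_width": opening from 0.0 (shut) to 1.0 (fully open); "gripper_force": force on a finger pad.
Only numpy, scipy, OpenCV 4.12 (cv2) and the standard library are available. Lean on these libraries where they do the work, as an engineer would, in place of code of your own. Each camera call takes 0.05 s, during which the arm holds its last target. There are 200 camera calls.

## Working session

There is one attempt and no reset: what is moved stays moved. The work goes in short steps, Python scripts to look and compute and a tool call to move; the robot and the scene stay as the last step left them, time stands still between calls to the robot, and variables do not carry over. Pictures are saved under pics/ and viewed, at most 10 in all, crops included, and the job is handed in when it is done.

Besides the shell and the picture viewer there is one more tool, called after ">>>" in YAML: its name, and indented under it one key for each argument. servo_tool: Moves the arm, as the interface text tells. Its arguments: {"type":"object","properties":{"targets":{"type":"array","items":{"type":"array","items":{"type":"number"}}}},"required":["targets"]}

```bash
ls; mkdir -p pics; python3 - <<'E'
from station import r
import cv2,numpy as np,pickle
print(r.sense())
d={}
for n in("scene","top","wrist"):
    c=r.capture(n);d[n]=c
    cv2.imwrite(f"pics/{n}0.png",c["pixels"][:,:,::-1])
    print(n,c["fx"],c["cx"],c["cy"],np.round(c["world_from_camera"],3).tolist())
pickle.dump(d,open("d0.pkl","wb"))
E
```

```text
pics
{'time_s': 0.0, 'joints': array([-5.96116463e+01,  2.20906535e+01,  3.80922156e-01, -3.07735975e-02,
       -6.84124255e+01, -1.48160111e+01]), 'joint_velocities': array([ 0.02099478, -0.09402118, -0.02880482,  0.02922468, -0.05111616,
        0.02160921]), 'effort': array([-3.02578164e-04, -3.90664601e+01,  1.87400740e+01,  4.21965793e+00,
        1.08835791e-02, -2.11639099e-04]), 'tcp_pos': array([ 0.16765343, -0.60150431,  0.2384639 ]), 'ee_rot': array([[-9.63345419e-01, -2.68263274e-01, -6.47670462e-04],
       [-2.68264049e-01,  9.63343150e-01,  2.09172668e-03],
       [ 6.27954540e-05,  2.18880202e-03, -9.99997603e-01]]), 'wrist_force': array([-0.12366654, -0.84330727,  0.07570772]), 'moment': array([ 0.02713424, -0.02257578, -0.0527471 ]), 'gripper_force': 0.0, 'gripper_width': 0.9981931430903701}
scene 538.0509248415829 287.52387549287187 206.24555912653707 [[-0.996, 0.075, -0.043, 0.584], [0.087, 0.874, -0.479, 0.624], [0.001, -0.481, -0.877, 1.306], [0.0, 0.0, 0.0, 1.0]]
top 481.1673797408199 276.8453533205912 201.9660482703084 [[0.013, -0.991, 0.131, 0.387], [-1.0, -0.013, 0.004, -0.052], [-0.002, -0.131, -0.991, 1.168], [0.0, 0.0, 0.0, 1.0]]
wrist 362.77940017242526 279.14368897221874 210.59681968397052 [[-0.268, 0.918, 0.291, 0.087], [0.963, 0.255, 0.085, -0.624], [0.004, 0.303, -0.953, 0.384], [0.0, 0.0, 0.0, 1.0]]
```

View pics/top0.png

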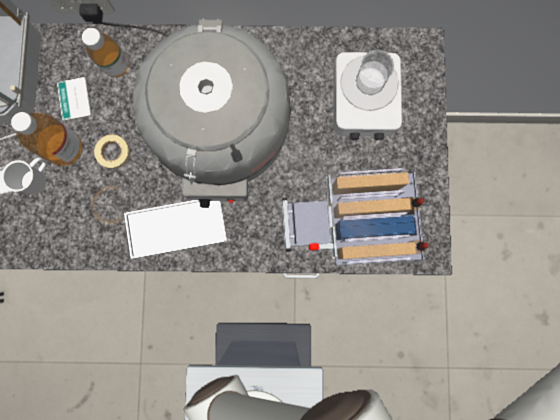

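View pics/scene0.png

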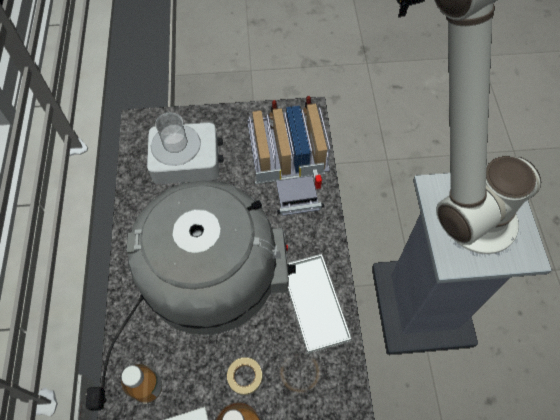

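The top view shows the rack with its front towards world +y (left). The blue box is at (377,228), cartons at 182, 206 and 250, red bulbs at (419,202) and (423,245), the red grip at (314,246) and the tray at (176,228).

```bash
cat > h.py <<'E'
import numpy as np,cv2
def ray(c,uv,z):
    T=np.array(c["world_from_camera"]);uv=np.atleast_2d(np.array(uv,float))
    d=np.c_[(uv[:,0]-c["cx"])/c["fx"],(uv[:,1]-c["cy"])/c["fy"],np.ones(len(uv))]@T[:3,:3].T
    return T[:3,3]+d*((z-T[2,3])/d[:,2])[:,None]
def tri(c1,p1,c2,p2):
    A=[];b=[]
    for c,p in((c1,p1),(c2,p2)):
        T=np.array(c["world_from_camera"]);o=T[:3,3];d=ray(c,p,0)[0]-o;d/=np.linalg.norm(d)
        M=np.eye(3)-np.outer(d,d);A.append(M);b.append(M@o)
    return np.linalg.lstsq(np.vstack(A),np.hstack(b),rcond=None)[0]
def proj(c,P):
    q=np.linalg.inv(np.array(c["world_from_camera"]))@np.r_[P,1]
    return c["fx"]*q[0]/q[2]+c["cx"],c["fy"]*q[1]/q[2]+c["cy"]
def masks(c):
    h=cv2.cvtColor(c["pixels"],cv2.COLOR_RGB2HSV);H,S,V=[h[...,i].astype(int) for i in range(3)]
    return dict(blue=(H>95)&(H<125)&(S>130)&(V>30),red=((H<6)|(H>174))&(S>170)&(V>90),brown=(H>8)&(H<22)&(S>70)&(V>120),
      white=(S<25)&(V>215),yellow=(H>22)&(H<35)&(S>150)&(V>100))
def blobs(m,amin):
    cs=cv2.findContours(m.astype(np.uint8),cv2.RETR_EXTERNAL,cv2.CHAIN_APPROX_NONE)[0]
    out=[]
    for k in cs:
        mm=np.zeros(m.shape,np.uint8);cv2.drawContours(mm,[k],-1,1,-1);a=(mm*m).sum()
        if a>=amin:
            ys,xs=np.nonzero(mm*m);out.append((int(a),xs.mean(),ys.mean(),k))
    return out
E
python3 - <<'E'
import pickle,cv2,numpy as np
from h import *
d=pickle.load(open("d0.pkl","rb"));np.set_printoptions(precision=4,suppress=True)
Z=dict(blue=.104,red=.11,brown=.108,white=.022,yellow=.055)
for n in("top","scene"):
    c=d[n]
    for k,m in masks(c).items():
        for a,x,y,ct in blobs(m,6 if k in("red","yellow") else 150):
            pts=ray(c,ct[:,0,:],Z[k])[:,:2].astype(np.float32)
            R=cv2.minAreaRect(pts)
            print(n,k,a,(round(x,1),round(y,1)),ray(c,[x,y],Z[k])[0][:2],"rect",np.round(R[0],4),np.round(R[1],4),round(R[2],2))
a=d["top"]["pixels"][160:275,270:440,::-1];b=d["scene"]["pixels"][90:220,240:345,::-1]
a=cv2.resize(a,None,fx=4.7,fy=4.7,interpolation=2);cv2.imwrite("pics/c1.png",a)
E
```

```text
top blue 465 (np.float64(399.5), np.float64(224.6)) [ 0.4807 -0.3206] rect [ 0.4782 -0.3124] [0.0379 0.08  ] 5.15
top red 15 (np.float64(425.0), np.float64(245.0)) [ 0.4362 -0.3739] rect [ 0.4362 -0.374 ] [0.0044 0.0089] 0.75
top red 53 (np.float64(313.9), np.float64(246.5)) [ 0.4298 -0.1307] rect [ 0.4298 -0.1309] [0.0109 0.0176] 0.75
top red 8 (np.float64(230.5), np.float64(200.5)) [0.529  0.0546] rect [0.529  0.0546] [0.0022 0.0067] 0.74
top red 17 (np.float64(420.2), np.float64(200.4)) [ 0.5347 -0.3661] rect [ 0.535  -0.3661] [0.0077 0.0097] 44.9
top brown 859 (np.float64(379.2), np.float64(250.1)) [ 0.4238 -0.2739] rect [ 0.424  -0.2754] [0.0266 0.167 ] 5.49
top brown 863 (np.float64(374.5), np.float64(206.0)) [ 0.5212 -0.2649] rect [ 0.5211 -0.2645] [0.0269 0.1622] 5.01
top brown 835 (np.float64(372.3), np.float64(180.5)) [ 0.5785 -0.2608] rect [ 0.5786 -0.2607] [0.0271 0.16  ] 4.94
top brown 668 (np.float64(50.0), np.float64(141.0)) [0.6597 0.4665] rect [0.6577 0.4675] [0.0579 0.0812] 82.97
top brown 273 (np.float64(108.3), np.float64(52.9)) [0.8707 0.3469] rect [0.872  0.3494
[... 1707 characters left out ...]
602] 4.31
scene brown 439 (np.float64(316.7), np.float64(127.4)) [ 0.4243 -0.2709] rect [ 0.4248 -0.2739] [0.026  0.1594] 4.76
scene white 210 (np.float64(193.1), np.float64(415.6)) [0.7792 0.4379] rect [0.7885 0.4337] [0.0211 0.0738] 85.04
scene white 215 (np.float64(130.8), np.float64(375.1)) [0.923  0.3367] rect [0.9231 0.3358] [0.0363 0.0366] 44.18
scene white 3302 (np.float64(315.5), np.float64(305.4)) [0.477  0.2071] rect [0.48  0.199] [0.1016 0.2169] 11.27
scene white 165 (np.float64(481.7), np.float64(246.0)) [0.0258 0.0845] rect [0.0233 0.0833] [0.0258 0.0765] 85.06
scene white 1296 (np.float64(196.0), np.float64(230.6)) [ 0.7702 -0.0248] rect [ 0.7701 -0.0266] [0.12   0.1204] 54.79
```

View pics/c1.png

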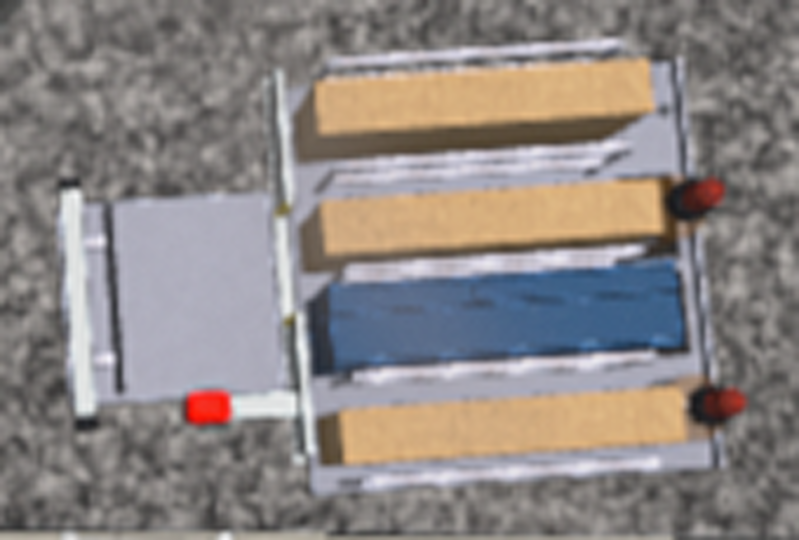

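The crop shows the box top with corners at about (330,285), (678,262), (685,347) and (330,372). The keeper's yellow edges are at (282,208) and (288,318), the grip at (208,407), the bulbs at (715,192) and (735,402), and the bumper face from (107,203) to (120,392).

```bash
python3 - <<'E'
import pickle,cv2,numpy as np
from h import *
d=pickle.load(open("d0.pkl","rb"));np.set_printoptions(precision=4,suppress=True)
c=d["top"];P=lambda u,v,z:ray(c,[270+(u+.5)/4.7-.5,160+(v+.5)/4.7-.5],z)[0]
g=lambda a:np.degrees(np.arctan2(a[0],-a[1]))
pts=dict(bfl=(330,285,.104),brl=(678,262,.104),brr=(685,347,.104),bfr=(330,372,.104),yel1=(282,208,.055),yel2=(288,318,.055),grip=(208,407,.064),
 gripTL=(188,392,.064),gripBR=(230,422,.064),bA=(715,192,.114),bB=(735,402,.114),bump1=(107,203,.03),bump2=(120,392,.03),k1=(277,70,.055),k2=(301,460,.055),rim1=(682,60,.02),rim2=(718,465,.02))
W={k:P(*v) for k,v in pts.items()}
for k in W:print(k,W[k])
print("yaw box",g(W['brl']-W['bfl']),g(W['brr']-W['bfr']),"keeper",g(W['k1']-W['k2'])+90,"rim",g(W['rim1']-W['rim2'])+90,"bump",g(W['bump1']-W['bump2'])+90)
th=np.radians(4.9);ex=np.array([np.sin(th),-np.cos(th)]);ey=np.array([np.cos(th),np.sin(th)])
cart=[np.array(p) for p in([.4242,-.2745],[.522,-.265],[.5796,-.262])]
print("across",[p@ey for p in cart],"along",[p@ex for p in cart])
for k in W:print(k,"along",W[k][:2]@ex,"across",W[k][:2]@ey)
c2=d["scene"];m=masks(c2)["red"]
for b in blobs(m,6):print(b[1:3])
h=cv2.cvtColor(c2["pixels"],cv2.COLOR_RGB2HSV).astype(int);m=((h[...,0]<8)|(h[...,0]>172))&(h[...,1]>120)&(h[...,2]>50)
for b in blobs(m,6):
    print("scene",b[:3])
    if b[2]<115:
        for q in("bA","bB"): print(q,tri(c,[270+(pts[q][0]+.5)/4.7-.5,160+(pts[q][1]+.5)/4.7-.5],c2,b[1:3]))
h=cv2.cvtColor(c["pixels"],cv2.COLOR_RGB2HSV).astype(int)
bm=(h[...,0]>95)&(h[...,0]<125)&(h[...,1]>100)&(h[...,2]>60)
for b in blobs(bm,100):
    R=cv2.minAreaRect(ray(c,b[3][:,0,:],.104)[:,:2].astype(np.float32));print("blue",b[:3],R,np.array(R[0])@ex,np.array(R[0])@ey)
E
```

```text
bfl [ 0.4888 -0.1884  0.104 ]
brl [ 0.5018 -0.3528  0.104 ]
brr [ 0.4617 -0.3552  0.104 ]
bfr [ 0.4478 -0.1883  0.104 ]
yel1 [ 0.5315 -0.1711  0.055 ]
yel2 [ 0.4769 -0.174   0.055 ]
grip [ 0.4323 -0.134   0.064 ]
gripTL [ 0.4394 -0.1243  0.064 ]
gripBR [ 0.4251 -0.1447  0.064 ]
bA [ 0.534  -0.3682  0.114 ]
bB [ 0.4358 -0.3749  0.114 ]
bump1 [ 0.5361 -0.085   0.03  ]
bump2 [ 0.4406 -0.0924  0.03  ]
k1 [ 0.601  -0.1687  0.055 ]
k2 [ 0.4074 -0.1802  0.055 ]
rim1 [ 0.6157 -0.3812  0.02  ]
rim2 [ 0.4083 -0.3942  0.02  ]
yaw box 4.536993095273245 4.7682688709222365 keeper 183.4149892905209 rim 183.60723725134238 bump 184.41563241245052
across [np.float64(0.3992027292429751), np.float64(0.4974567599802508), np.float64(0.555102499810259)] along [np.float64(0.30973064259927513), np.float64(0.308619137368296), np.float64(0.31055011625243567)]
bfl along 0.22950168431651854 across 0.47089632708192
brl along 0.3944154594499536 across 0.46985147455378745
brr along 0.39329891074943124 across 0.42966658983405004
bfr along 0.22583678672940521 across 0.4300516097034461
yel1 along 0.21584817740060466 a
[... 693 characters left out ...]
7998937877
(np.float64(286.5), np.float64(246.5))
(np.float64(317.8529411764706), np.float64(181.13235294117646))
scene (10, np.float64(286.5), np.float64(247.0))
scene (84, np.float64(317.92857142857144), np.float64(181.32142857142858))
scene (24, np.float64(273.75), np.float64(103.75))
bA [ 0.5361 -0.3732  0.0969]
bB [ 0.4865 -0.406   0.0426]
scene (23, np.float64(308.0869565217391), np.float64(99.43478260869566))
bA [ 0.4841 -0.3211  0.2004]
bB [ 0.4364 -0.3799  0.0974]
blue (773, np.float64(391.98059508408795), np.float64(225.53298835705044)) ((0.47827598452568054, -0.2980521619319916), (0.039386119693517685, 0.11180444061756134), 4.318685054779053) 0.33781573256914893 0.4510693288565654
```

Rack yaw is about 4.5° (rack +x = world (0.078, -0.997)). The box centre is at (0.475, -0.271) in the −y-middle slot. The keeper has to shift about -37 mm along rack y. The sizes agree: box 40 mm wide, opening to grip 69 mm, slot pitch right. Moving to above the grip.

>>> servo_tool:
  targets:
    - [0.6,1.05,0,0.092,50]
    - [1.2,2.1,0,0.184,50]
    - [1.8,3.15,0,0.276,50]
    - [2.4,4.2,0,0.368,50]
    - [2.94,5.2,0,0.46,50]

```text
time_s: 0.57
tcp_pos: [0.2564, -0.4443, 0.2392]
ee_rot: [[-0.741, -0.671, -0.0], [-0.671, 0.741, 0.001], [-0.0, 0.001, -1.0]]
wrist_force: [1.6, -0.2, -0.7]
gripper_width: 0.707
gripper_force: 0.0
```

>>> servo_tool:
  targets:
    - [0.6,1.05,0,0.092,50]
    - [1.2,2.1,0,0.184,50]
    - [1.8,3.15,0,0.276,50]
    - [2.4,4.2,0,0.368,50]
    - [2.94,5.2,0,0.46,50]

```text
time_s: 0.98
tcp_pos: [0.3446, -0.2882, 0.2395]
ee_rot: [[-0.366, -0.931, 0.0], [-0.931, 0.366, 0.0], [-0.0, -0.0, -1.0]]
wrist_force: [0.6, -0.8, 0.1]
gripper_width: 0.575
gripper_force: 0.0
```

>>> servo_tool:
  targets:
    - [0.6,1.05,0,0.092,50]
    - [1.2,2.1,0,0.184,50]
    - [1.8,3.15,0,0.276,50]
    - [2.4,4.2,0,0.368,50]
    - [2.94,5.2,0,0.458,50]

```text
time_s: 1.4
tcp_pos: [0.4329, -0.1322, 0.2396]
ee_rot: [[0.084, -0.996, 0.0], [-0.996, -0.084, 0.0], [-0.0, -0.0, -1.0]]
wrist_force: [0.8, 0.0, -0.1]
gripper_width: 0.572
gripper_force: 0.0
```

>>> servo_tool:
  targets:
    - [0,0,-0.6,0,50]
    - [0,0,-1.5,0,50]
    - [0,0,-2.4,0,50]
    - [0,0,-3.0,0,50]
    - [0,0,-3.0,0,50]

```text
time_s: 1.82
tcp_pos: [0.4294, -0.1337, 0.1459]
ee_rot: [[0.078, -0.997, -0.009], [-0.997, -0.078, 0.001], [-0.001, 0.009, -1.0]]
wrist_force: [0.1, -0.8, -0.3]
gripper_width: 0.571
gripper_force: 0.0
```

```bash
python3 - <<'E'
from station import r
import cv2,numpy as np,pickle
from h import *
s=r.sense();print(s["tcp_pos"])
c=r.capture("wrist");cv2.imwrite("pics/w1.png",c["pixels"][:,:,::-1]);pickle.dump(c,open("w1.pkl","wb"))
for k,z in(("red",.064),("yellow",.055),("blue",.104)):
    for b in blobs(masks(c)[k],20):print(k,b[0],b[1],b[2],ray(c,b[1:3],z)[0])
E
```

```text
[ 0.42936074 -0.13369836  0.1458563 ]
red 885 273.92542372881354 218.0135593220339 [ 0.43208879 -0.1389678   0.064     ]
blue 9961 205.93856038550345 72.60365425158116 [ 0.47112184 -0.22420873  0.104     ]
```

View pics/w1.png

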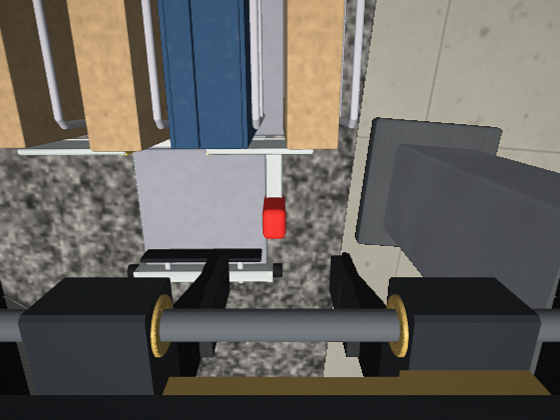

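The wrist view shows the red grip's top at (274,222), between the fingers. The keeper's opening edges are at about (128,152) and (208,152), and the box's front edge runs from (172,147) to (248,147).

>>> servo_tool:
  targets:
    - [0.08,-0.05,-0.7,0,50]
    - [0.08,-0.05,-1.5,0,50]
    - [0.08,-0.05,-2.3,0,50]
    - [0.08,-0.05,-3.1,0,50]
    - [0.08,-0.05,-3.3,0,50]

```text
time_s: 2.28
tcp_pos: [0.434, -0.1357, 0.0491]
ee_rot: [[0.078, -0.997, -0.003], [-0.997, -0.078, 0.0], [-0.0, 0.003, -1.0]]
wrist_force: [0.1, -0.1, 0.2]
gripper_width: 0.571
gripper_force: 0.0
```

>>> servo_tool:
  targets:
    - [0,0,0,0,10]
    - [0,0,0,0,10]
    - [0,0,0,0,10]
    - [0,0,0,0,10]
    - [0,0,0,0,10]

```text
time_s: 2.7
tcp_pos: [0.4357, -0.1355, 0.0518]
ee_rot: [[0.079, -0.997, 0.003], [-0.997, -0.079, 0.0], [0.0, -0.003, -1.0]]
wrist_force: [-0.6, -0.4, 0.3]
gripper_width: 0.281
gripper_force: 0.0
```

```bash
python3 - <<'E'
import pickle
from h import *
np.set_printoptions(precision=4,suppress=True)
c=pickle.load(open("w1.pkl","rb"));p=c["pixels"]
th=np.radians(4.5);ex=np.array([np.sin(th),-np.cos(th)]);ey=np.array([np.cos(th),np.sin(th)])
for u,v,z in[(128,152,.055),(208,152,.055),(172,147,.104),(248,147,.104),(161,2,.104),(249,2,.104)]:
    w=ray(c,[u,v],z)[0];print((u,v),w,w[:2]@ex,w[:2]@ey)
print(p[149:156,115:140:2].tolist()[3]);print(p[152,196:216:2].tolist())
E
```

```text
(128, 152) [ 0.5294 -0.1739  0.055 ] 0.21486968535818002 0.5140803358180123
(208, 152) [ 0.4779 -0.1778  0.055 ] 0.21477925820706464 0.46243451546712966
(172, 147) [ 0.4878 -0.1872  0.104 ] 0.2248848678089908 0.4715982660669733
(248, 147) [ 0.4491 -0.1902  0.104 ] 0.2248227079249117 0.43278669996092844
(161, 2) [ 0.492  -0.2527  0.104 ] 0.2905662167068798 0.4706374444324496
(249, 2) [ 0.4521 -0.256   0.104 ] 0.2906559542378115 0.4305882248801261
[[231, 235, 232], [231, 235, 233], [231, 235, 232], [231, 235, 233], [226, 231, 229], [145, 155, 159], [93, 82, 23], [95, 84, 20], [94, 82, 16], [142, 140, 131], [168, 169, 178], [168, 169, 179], [169, 170, 178]]
[[173, 173, 179], [171, 171, 179], [170, 170, 178], [171, 173, 180], [172, 171, 181], [185, 189, 196], [228, 230, 229], [228, 231, 227], [228, 230, 228], [229, 231, 228]]
```

>>> servo_tool:
  targets:
    - [0,0,0,0,10]
    - [0,0,0,0,10]
    - [0,0,0,0,10]
    - [0,0,0,0,10]
    - [0,0,0,0,10]

```text
time_s: 3.12
tcp_pos: [0.4349, -0.1356, 0.0511]
ee_rot: [[0.079, -0.997, 0.0], [-0.997, -0.079, -0.0], [0.0, -0.0, -1.0]]
wrist_force: [-2.8, 1.4, 5.1]
gripper_width: 0.183
gripper_force: 30.0
```

>>> servo_tool:
  targets:
    - [-0.24,-0.02,0,0,10]
    - [-0.5,-0.04,0,0,10]
    - [-0.76,-0.06,0,0,10]
    - [-1.0,-0.08,0,0,10]
    - [-1.2,-0.095,0,0,10]

```text
time_s: 3.53
tcp_pos: [0.3987, -0.1385, 0.0511]
ee_rot: [[0.079, -0.997, 0.002], [-0.997, -0.079, -0.0], [0.0, -0.002, -1.0]]
wrist_force: [2.2, 0.9, 4.6]
gripper_width: 0.183
gripper_force: 30.0
```

>>> servo_tool:
  targets:
    - [0,0,0,0,10]
    - [0,0,0,0,10]
    - [0,0,0,0,10]
    - [0,0,0,0,10]
    - [0,0,0,0,10]

```text
time_s: 3.95
tcp_pos: [0.3973, -0.1386, 0.051]
ee_rot: [[0.079, -0.997, -0.002], [-0.997, -0.079, -0.0], [-0.0, 0.002, -1.0]]
wrist_force: [-1.2, 1.1, 8.9]
gripper_width: 0.181
gripper_force: 30.0
```

```bash
python3 - <<'E'
from station import r
import cv2,pickle
a=r.capture("wrist");cv2.imwrite("pics/w2.png",a["pixels"][:,:,::-1]);pickle.dump(a,open("w2.pkl","wb"))
E
```

```text
(no output)
```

View pics/w2.png

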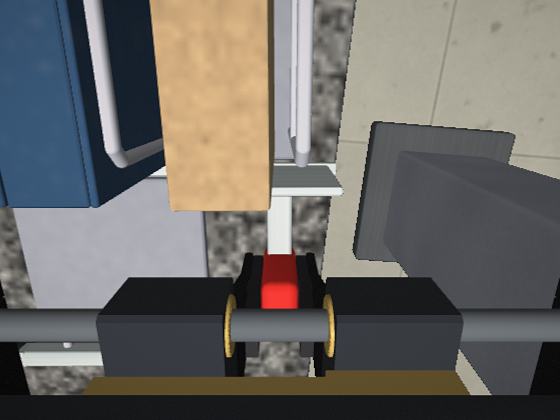

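The grip is held between the fingers at (280,290), and a carton hides the opening. Releasing and rising to check.

>>> servo_tool:
  targets:
    - [0,0,0,0,45]
    - [0,0,0,0,45]
    - [0,0,0,0,45]
    - [0,0,0,0,45]
    - [0,0,0,0,45]

```text
time_s: 4.42
tcp_pos: [0.3982, -0.1384, 0.0502]
ee_rot: [[0.079, -0.997, -0.001], [-0.997, -0.079, 0.0], [-0.0, 0.001, -1.0]]
wrist_force: [0.4, 0.1, 0.0]
gripper_width: 0.463
gripper_force: 0.0
```

>>> servo_tool:
  targets:
    - [0,0,0.8,0,45]
    - [0.2,0,2.0,0,45]
    - [0.7,0,3.2,0,45]
    - [1.2,0,4.0,0,45]
    - [1.2,0,4.0,0,45]

```text
time_s: 4.83
tcp_pos: [0.4407, -0.1387, 0.1761]
ee_rot: [[0.081, -0.997, 0.014], [-0.997, -0.081, -0.002], [0.003, -0.014, -1.0]]
wrist_force: [1.2, -0.4, -0.4]
gripper_width: 0.517
gripper_force: 0.0
```

```bash
python3 - <<'E'
from station import r
import cv2,numpy as np,pickle
from h import *
print(r.sense()["tcp_pos"])
d={n:r.capture(n) for n in("wrist","top")};pickle.dump(d,open("w3.pkl","wb"))
a=d["wrist"]["pixels"][:,:,::-1];cv2.imwrite("pics/w3.png",a)
b=cv2.resize(d["top"]["pixels"][160:275,270:440,::-1],None,fx=3.2,fy=3.2,interpolation=2)
o=np.zeros((600,800,3),np.uint8);o[:230,:560]=a[60:290];o[232:232+b.shape[0],:b.shape[1]]=b
cv2.imwrite("pics/c3.png",o)
E
```

```text
[ 0.44073849 -0.13871547  0.17613864]
```

View pics/c3.png

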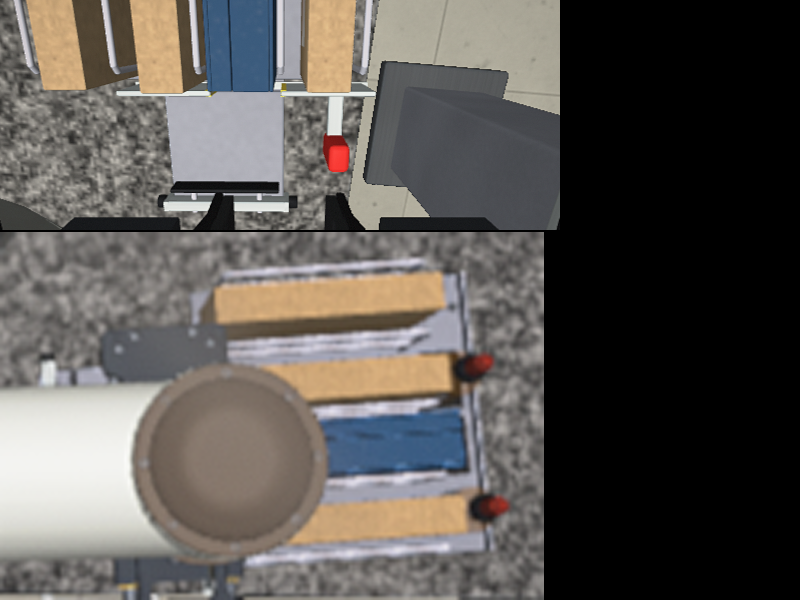

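Wrist crop (row +60): the yellow edges are at about (213,93) and (283,88), and the box's front edge runs from (207,91) to (276,91). Red bulbs are in place in the top view.

```bash
python3 - <<'E'
import pickle
from h import *
np.set_printoptions(precision=4,suppress=True)
c=pickle.load(open("w3.pkl","rb"))["wrist"];p=c["pixels"].astype(int)
th=np.radians(4.5);ex=np.array([np.sin(th),-np.cos(th)]);ey=np.array([np.cos(th),np.sin(th)])
h=cv2.cvtColor(c["pixels"],cv2.COLOR_RGB2HSV).astype(int)
ym=(h[...,0]>20)&(h[...,0]<35)&(h[...,1]>130)&(h[...,2]>60);ym[:130]=0;ym[170:]=0
for b in blobs(ym,2):
    k=b[3][:,0,:];print("yel",b[:3],k.min(0),k.max(0),ray(c,b[1:3],.055)[0][:2]@ey,ray(c,b[1:3],.03)[0][:2]@ey)
m=(h[...,0]>95)&(h[...,0]<125)&(h[...,1]>100)&(h[...,2]>50)
for v in(20,60,100,140,148):
    u=np.nonzero(m[v,150:300])[0]+150;e=ray(c,[[u.min()-.5,v],[u.max()+.5,v]],.104)[:,:2]
    print(v,u.min(),u.max(),e@ey,(e@ex).mean(),(e@ey).mean())
print(ray(c,[338,159+60],.064)[0][:2]@ey, ray(c,[338,159+60],.064)[0])
for b in blobs(masks(c)["red"],50):print(b[:3],cv2.boundingRect(b[3]))
E
```

```text
yel (8, np.float64(212.375), np.float64(153.25)) [210 152] [215 155] 0.47892598190752295 0.48381594451891635
yel (3, np.float64(205.66666666666666), np.float64(149.66666666666666)) [205 149] [206 150] 0.4837200824961695 0.4890595466367589
yel (30, np.float64(283.3333333333333), np.float64(147.23333333333332)) [281 144] [285 151] 0.42672765085719394 0.4267234254567273
20 200 272 [0.4725 0.433 ] 0.29480394751378863 0.4527271351762725
60 202 272 [0.4726 0.4331] 0.27478139528439705 0.4528438777810011
100 205 272 [0.4722 0.4331] 0.25347601542356796 0.45267979602402214
140 208 273 [0.4718 0.4326] 0.23076144550785477 0.4522082650870838
148 208 272 [0.4721 0.4332] 0.22603476576007103 0.4526483651758054
0.38543790092920494 [ 0.3974 -0.1371  0.064 ]
(793, np.float64(335.8688524590164), np.float64(212.98108448928122)) (323, 194, 26, 38)
```

The opening is centred on the box to within about 1 mm. Now to the rear: target TCP above the gap at (0.4846, -0.377), fingers closed.

>>> servo_tool:
  targets:
    - [0.2,-0.6,0.3,0,0]
    - [0.4,-1.6,0.6,0,0]
    - [0.6,-2.7,0.6,0,0]
    - [0.8,-3.8,0.6,0,0]
    - [1.0,-4.8,0.6,0,0]

```text
time_s: 5.35
tcp_pos: [0.4634, -0.2834, 0.1865]
ee_rot: [[0.079, -0.997, -0.004], [-0.997, -0.079, 0.002], [-0.002, 0.004, -1.0]]
wrist_force: [0.8, -0.1, 0.5]
gripper_width: 0.22
gripper_force: 0.0
```

>>> servo_tool:
  targets:
    - [0.2,-1.0,0,0,0]
    - [0.4,-2.0,0,0,0]
    - [0.55,-2.7,0,0,0]
    - [0.65,-3.16,0,0,0]
    - [0.65,-3.16,0,0,0]

```text
time_s: 5.77
tcp_pos: [0.4831, -0.3789, 0.1854]
ee_rot: [[0.076, -0.997, -0.004], [-0.997, -0.076, 0.002], [-0.002, 0.004, -1.0]]
wrist_force: [0.0, 0.5, 0.3]
gripper_width: 0.005
gripper_force: 0.0
```

>>> servo_tool:
  targets:
    - [0,0,0,0,0]
    - [0,0,0,0,0]
    - [0,0,0,0,0]
    - [0,0,0,0,0]
    - [0,0,0,0,0]

```text
time_s: 6.18
tcp_pos: [0.4843, -0.3764, 0.1888]
ee_rot: [[0.08, -0.997, 0.0], [-0.997, -0.08, 0.0], [-0.0, -0.0, -1.0]]
wrist_force: [0.3, 1.2, -0.2]
gripper_width: 0.005
gripper_force: 0.0
```

```bash
python3 - <<'E'
from station import r
import cv2,numpy as np,pickle
from h import *
s=r.sense();print(s["tcp_pos"],s["gripper_width"],s["wrist_force"])
d={n:r.capture(n) for n in("wrist","top","scene")};pickle.dump(d,open("w4.pkl","wb"))
cv2.imwrite("pics/w4.png",d["wrist"]["pixels"][:,:,::-1])
E
```

```text
[ 0.48431412 -0.37637374  0.18879095] 0.004545118154482452 [ 0.31577234  1.24071877 -0.17394798]
```

View pics/w4.png

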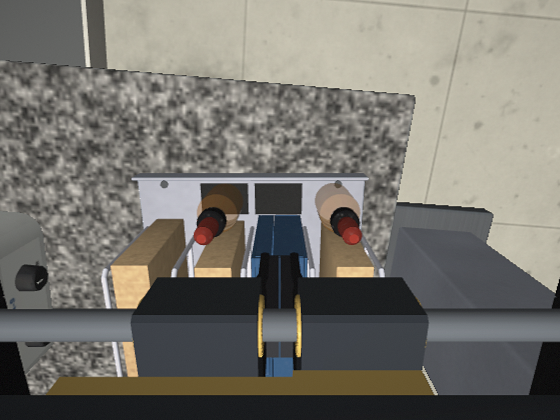

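The wrist view shows the bulb tips at about (203,237) and (350,237), with the closed fingers between them. The box's rear face runs from its foot at row 217 to its top edge at row ~255.

```bash
python3 - <<'E'
import pickle
from h import *
np.set_printoptions(precision=4,suppress=True)
c=pickle.load(open("w4.pkl","rb"))["wrist"]
th=np.radians(4.5);ex=np.array([np.sin(th),-np.cos(th)]);ey=np.array([np.cos(th),np.sin(th)])
f=lambda n,u,v,z:print(n,(u,v),(lambda w:(w,w[:2]@ex,w[:2]@ey))(ray(c,[u,v],z)[0]))
f("bulbL",203,239,.114);f("bulbR",351,238,.114);f("footL",227,212,.008);f("footR",335,207,.008)
for z,v in((.104,255),(.104,257),(.008,216)):f("rearL",254,v,z);f("rearR",306,v,z)
p=c["pixels"];print(p[205:275:3,257].tolist());print(np.array([.4843,-.3764])@ex,np.array([.4843,-.3764])@ey)
E
```

```text
bulbL (203, 239) (array([ 0.533, -0.366,  0.114]), np.float64(0.4066600146932692), np.float64(0.5026640692805838))
bulbR (351, 238) (array([ 0.4367, -0.3743,  0.114 ]), np.float64(0.4074501109657829), np.float64(0.40595813555229054))
footL (227, 212) (array([ 0.5311, -0.3501,  0.008 ]), np.float64(0.3906413635733364), np.float64(0.5019813616085509))
footR (335, 207) (array([ 0.4299, -0.3631,  0.008 ]), np.float64(0.3956980941496184), np.float64(0.4001193148446892))
rearL (254, 255) (array([ 0.4995, -0.3525,  0.104 ]), np.float64(0.3906256964913638), np.float64(0.47029909145680404))
rearR (306, 255) (array([ 0.4635, -0.3554,  0.104 ]), np.float64(0.3906545258705488), np.float64(0.434234784403125))
rearL (254, 257) (array([ 0.4994, -0.351 ,  0.104 ]), np.float64(0.3891061072093651), np.float64(0.47032893823169075))
rearR (306, 257) (array([ 0.4634, -0.3539,  0.104 ]), np.float64(0.3891345794758077), np.float64(0.4341978732638961))
rearL (254, 216) (array([ 0.5054, -0.3481,  0.008 ]), np.float64(0.38667634917026), np.float64(0.47654415893622))
rearR (306, 216) (array([ 0.4562, -0.352 ,  0.008 ]), np.float64(0.3867263177572017), np.float64(0.42720829858854675))
[[51, 51, 49], [49, 48, 46], [48, 49, 47], [158, 157, 163], [176, 176, 186], [169, 169, 178], [95, 104, 116], [24, 40, 58], [27, 42, 60], [29, 43, 59], [31, 46, 62], [31, 46, 62], [29, 44, 59], [32, 46, 63], [33, 47, 65], [31, 47, 64], [31, 47, 64], [74, 105, 140], [70, 104, 141], [72, 106, 141], [71, 105, 141], [68, 104, 141], [69, 105, 143], [59, 91, 123]]
0.4132374244781447 0.45327506109499305
```

>>> servo_tool:
  targets:
    - [0,0,-0.6,0,0]
    - [0,0,-1.5,0,0]
    - [0,0,-2.4,0,0]
    - [0,0,-3.3,0,0]
    - [0,0,-3.87,0,0]

```text
time_s: 6.75
tcp_pos: [0.4831, -0.3763, 0.0698]
ee_rot: [[0.079, -0.997, -0.003], [-0.997, -0.079, 0.002], [-0.002, 0.003, -1.0]]
wrist_force: [-1.3, 0.3, 0.1]
gripper_width: 0.005
gripper_force: 0.0
```

>>> servo_tool:
  targets:
    - [0,0,0,0,0]
    - [0,0,0,0,0]
    - [0,0,0,0,0]
    - [-0.01,0.1,0,0,0]
    - [-0.02,0.2,0,0,0]

```text
time_s: 7.17
tcp_pos: [0.4846, -0.3715, 0.0742]
ee_rot: [[0.079, -0.997, 0.003], [-0.997, -0.079, -0.001], [0.002, -0.003, -1.0]]
wrist_force: [-0.4, 0.1, -0.6]
gripper_width: 0.003
gripper_force: 0.0
```

>>> servo_tool:
  targets:
    - [-0.01,0.1,0,0,0]
    - [-0.02,0.2,0,0,0]
    - [-0.02,0.3,0,0,0]
    - [-0.03,0.4,0,0,0]
    - [-0.04,0.5,0,0,0]

```text
time_s: 7.58
tcp_pos: [0.483, -0.3564, 0.0731]
ee_rot: [[0.079, -0.997, 0.001], [-0.997, -0.079, -0.001], [0.001, -0.001, -1.0]]
wrist_force: [0.2, -1.2, 1.7]
gripper_width: 0.005
gripper_force: 1.0
```

>>> servo_tool:
  targets:
    - [-0.01,0.18,0,0,0]
    - [-0.03,0.36,0,0,0]
    - [-0.04,0.54,0,0,0]
    - [-0.06,0.72,0,0,0]
    - [-0.07,0.9,0,0,0]

```text
time_s: 8.0
tcp_pos: [0.4803, -0.3286, 0.0725]
ee_rot: [[0.079, -0.997, -0.0], [-0.997, -0.079, -0.0], [0.0, 0.0, -1.0]]
wrist_force: [1.2, -1.4, 1.7]
gripper_width: 0.004
gripper_force: 1.0
```

>>> servo_tool:
  targets:
    - [-0.01,0.18,0,0,0]
    - [-0.03,0.36,0,0,0]
    - [-0.04,0.54,0,0,0]
    - [-0.06,0.72,0,0,0]
    - [-0.07,0.9,0,0,0]

```text
time_s: 8.42
tcp_pos: [0.4782, -0.3016, 0.0724]
ee_rot: [[0.079, -0.997, -0.0], [-0.997, -0.079, 0.0], [-0.0, 0.0, -1.0]]
wrist_force: [0.4, -2.1, 1.1]
gripper_width: 0.005
gripper_force: 1.0
```

```bash
python3 - <<'E'
from station import r
import cv2,numpy as np,pickle
from h import *
np.set_printoptions(precision=4,suppress=True)
th=np.radians(4.5);ex=np.array([np.sin(th),-np.cos(th)]);ey=np.array([np.cos(th),np.sin(th)])
s=r.sense();print(s["tcp_pos"],s["wrist_force"],s["tcp_pos"][:2]@ex,s["tcp_pos"][:2]@ey)
d={n:r.capture(n) for n in("top","scene")};pickle.dump(d,open("w5.pkl","wb"))
a=cv2.resize(d["top"]["pixels"][160:275,270:440,::-1],None,fx=3.2,fy=3.2,interpolation=2);b=cv2.resize(d["scene"]["pixels"][90:222,240:345,::-1],None,fx=4.4,fy=4.4,interpolation=2)
o=np.zeros((600,800,3),np.uint8);o[:a.shape[0],:a.shape[1]]=a;o=np.zeros((600,800,3),np.uint8);o[:580,:462]=b[:580];a=cv2.resize(d["top"]["pixels"][160:275,270:440,::-1],(336,228));o[:228,464:800]=a
cv2.imwrite("pics/c5.png",o)
E
```

```text
[ 0.4782 -0.3016  0.0724] [ 0.4367 -2.0611  1.0576] 0.338197529500198 0.4530541166680204
```

View pics/c5.png

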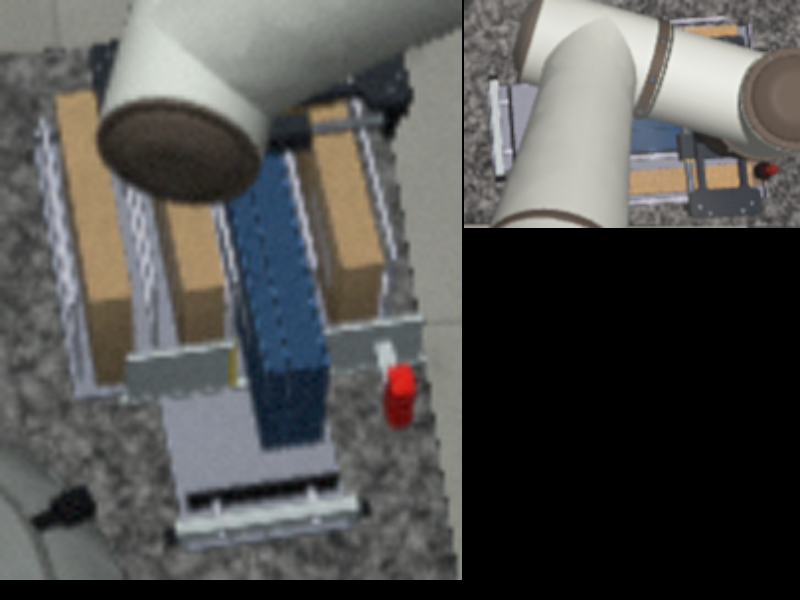

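The scene crop shows the box (front foot at (290,447)) through the keeper's opening, with the bumper about 35 mm ahead at row ~490. I'll approach, then creep.

>>> servo_tool:
  targets:
    - [-0.01,0.18,0,0,0]
    - [-0.03,0.36,0,0,0]
    - [-0.04,0.52,0,0,0]
    - [-0.05,0.64,0,0,0]
    - [-0.06,0.74,0,0,0]

```text
time_s: 8.93
tcp_pos: [0.4762, -0.2794, 0.0722]
ee_rot: [[0.079, -0.997, -0.001], [-0.997, -0.079, 0.0], [-0.0, 0.001, -1.0]]
wrist_force: [-0.1, -0.2, -2.1]
gripper_width: 0.003
gripper_force: 0.4
```

>>> servo_tool:
  targets:
    - [0,0.04,0,0,0]
    - [0,0.08,0,0,0]
    - [-0.01,0.12,0,0,0]
    - [-0.01,0.16,0,0,0]
    - [-0.015,0.2,0,0,0]

```text
time_s: 9.35
tcp_pos: [0.4761, -0.274, 0.0724]
ee_rot: [[0.079, -0.997, 0.0], [-0.997, -0.079, -0.0], [0.0, -0.0, -1.0]]
wrist_force: [-0.2, -1.3, -0.6]
gripper_width: 0.007
gripper_force: 0.4
```

>>> servo_tool:
  targets:
    - [0,0.03,0,0,0]
    - [0,0.06,0,0,0]
    - [-0.01,0.09,0,0,0]
    - [-0.01,0.12,0,0,0]
    - [-0.01,0.15,0,0,0]

```text
time_s: 9.77
tcp_pos: [0.4757, -0.2694, 0.0724]
ee_rot: [[0.079, -0.997, -0.0], [-0.997, -0.079, -0.0], [0.0, 0.0, -1.0]]
wrist_force: [0.3, -1.0, -0.3]
gripper_width: 0.004
gripper_force: 0.4
```

>>> servo_tool:
  targets:
    - [0,0.02,0,0,0]
    - [0,0.04,0,0,0]
    - [0,0.06,0,0,0]
    - [-0.01,0.08,0,0,0]
    - [-0.01,0.1,0,0,0]

```text
time_s: 10.18
tcp_pos: [0.4756, -0.2666, 0.0726]
ee_rot: [[0.079, -0.997, 0.0], [-0.997, -0.079, -0.0], [0.0, -0.0, -1.0]]
wrist_force: [0.6, -1.1, 0.0]
gripper_width: 0.004
gripper_force: 1.0
```

Still only sliding friction (about 1 N); creeping on.

>>> servo_tool:
  targets:
    - [0,0.02,0,0,0]
    - [0,0.04,0,0,0]
    - [0,0.06,0,0,0]
    - [-0.01,0.08,0,0,0]
    - [-0.01,0.1,0,0,0]

```text
time_s: 10.6
tcp_pos: [0.4755, -0.2638, 0.0727]
ee_rot: [[0.079, -0.997, 0.001], [-0.997, -0.079, -0.001], [0.001, -0.001, -1.0]]
wrist_force: [0.3, -3.8, 1.5]
gripper_width: 0.008
gripper_force: 2.2
```

```bash
python3 - <<'E'
from station import r
import cv2,pickle
from h import *
np.set_printoptions(precision=4,suppress=True)
c=r.capture("scene");pickle.dump(c,open("w6.pkl","wb"))
b=cv2.resize(c["pixels"][155:215,265:335,::-1],None,fx=8,fy=8,interpolation=2);cv2.imwrite("pics/c6.png",b)
E
```

```text
(no output)
```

View pics/c6.png

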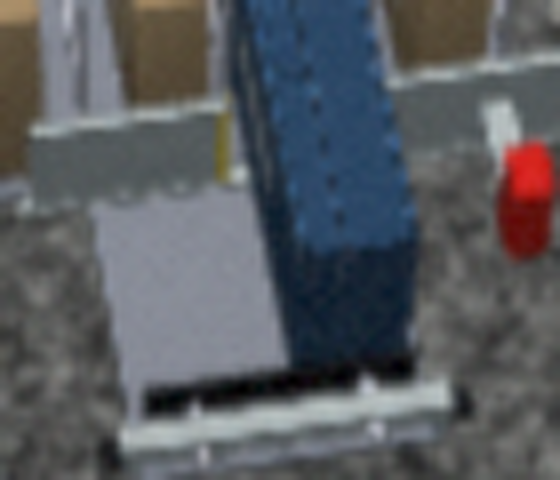

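The picture shows the box front at the black bumper (row ~365), and the force rose from about 1 to 3.8 N. One tiny further step to confirm.

>>> servo_tool:
  targets:
    - [0,0.015,0,0,0]
    - [0,0.03,0,0,0]
    - [0,0.03,0,0,0]
    - [0,0.03,0,0,0]
    - [0,0.03,0,0,0]

```text
time_s: 11.07
tcp_pos: [0.4754, -0.2628, 0.0727]
ee_rot: [[0.079, -0.997, 0.001], [-0.997, -0.079, -0.0], [0.0, -0.001, -1.0]]
wrist_force: [0.2, -5.7, 0.7]
gripper_width: 0.004
gripper_force: 2.5
```

>>> servo_tool:
  targets:
    - [0,0,0,0,0]
    - [0,0,0,0,0]
    - [0,0,0,0,0]
    - [0,0,0,0,0]
    - [0,0,0,0,0]

```text
time_s: 11.48
tcp_pos: [0.4754, -0.2628, 0.0726]
ee_rot: [[0.079, -0.997, 0.001], [-0.997, -0.079, -0.0], [0.0, -0.0, -1.0]]
wrist_force: [0.2, -5.3, 0.2]
gripper_width: 0.007
gripper_force: 2.5
```

The bumper is pressed: about 5.5 N in all, less about 1.2 N of sliding friction, so a few mm. Back off, rise, and go over the front end.

>>> servo_tool:
  targets:
    - [0.01,-0.1,0,0,0]
    - [0.02,-0.25,0,0,0]
    - [0.02,-0.3,0.3,0,0]
    - [0.02,-0.3,1.2,0,0]
    - [0.02,-0.3,2.3,0,0]

```text
time_s: 11.9
tcp_pos: [0.4737, -0.2708, 0.1402]
ee_rot: [[0.078, -0.997, -0.007], [-0.997, -0.078, 0.003], [-0.003, 0.007, -1.0]]
wrist_force: [0.8, 0.4, -0.3]
gripper_width: 0.007
gripper_force: 0.0
```

>>> servo_tool:
  targets:
    - [0,0,1.0,0,0]
    - [0,0,2.0,0,0]
    - [-0.08,0.9,2.2,0,60]
    - [-0.16,2.0,2.2,0,60]
    - [-0.25,3.1,2.2,0,60]

```text
time_s: 12.32
tcp_pos: [0.4679, -0.1777, 0.2086]
ee_rot: [[0.077, -0.997, 0.002], [-0.997, -0.077, 0.001], [-0.001, -0.002, -1.0]]
wrist_force: [0.4, 1.2, 0.0]
gripper_width: 0.149
gripper_force: 0.0
```

>>> servo_tool:
  targets:
    - [-0.04,0.5,0,0,60]
    - [-0.06,0.8,0,0,60]
    - [-0.08,1.02,0,0,60]
    - [-0.08,1.02,0,0,60]
    - [-0.08,1.02,0,0,60]

```text
time_s: 12.73
tcp_pos: [0.466, -0.1482, 0.2075]
ee_rot: [[0.079, -0.997, -0.0], [-0.997, -0.079, 0.0], [-0.0, 0.0, -1.0]]
wrist_force: [-0.5, -0.6, -0.3]
gripper_width: 0.526
gripper_force: 0.0
```

```bash
python3 - <<'E'
from station import r
import cv2,numpy as np,pickle
from h import *
np.set_printoptions(precision=4,suppress=True)
th=np.radians(4.5);ex=np.array([np.sin(th),-np.cos(th)]);ey=np.array([np.cos(th),np.sin(th)])
s=r.sense();print(s["tcp_pos"],s["gripper_width"],s["tcp_pos"][:2]@ex,s["tcp_pos"][:2]@ey)
c=r.capture("wrist");d={"wrist":c};pickle.dump(d,open("w7.pkl","wb"));cv2.imwrite("pics/w7.png",c["pixels"][:,:,::-1])
h=cv2.cvtColor(c["pixels"],cv2.COLOR_RGB2HSV).astype(int)
m=(h[...,0]>95)&(h[...,0]<125)&(h[...,1]>100)&(h[...,2]>50)
for b in blobs(m,300):print(b[:3],cv2.boundingRect(b[3]))
for v in range(10,240,30):
    u=np.nonzero(m[v])[0]
    if len(u)>20:e=ray(c,[[u.min()-.5,v],[u.max()+.5,v]],.104)[:,:2];print(v,u.min(),u.max(),e@ey,(e@ex).mean(),(e@ey).mean())
E
```

```text
[ 0.466  -0.1482  0.2075] 0.525655801324356 0.18431044428140608 0.4528912864087846
(12825, np.float64(277.7877582846004), np.float64(166.5254580896686)) (247, 55, 61, 231)
70 248 307 [0.4727 0.4343] 0.28267302901605207 0.4535081567116013
100 249 306 [0.4725 0.4345] 0.26429124914164853 0.4535243693251123
130 249 306 [0.473 0.434] 0.24499614314467139 0.45354117227789364
160 250 305 [0.4729 0.4343] 0.22471790672788838 0.45355905300219934
190 251 305 [0.4727 0.4338] 0.203379426002051 0.45322402378932486
220 252 304 [0.4725 0.434 ] 0.18089527125177352 0.45323435085160924
```

View pics/w7.png

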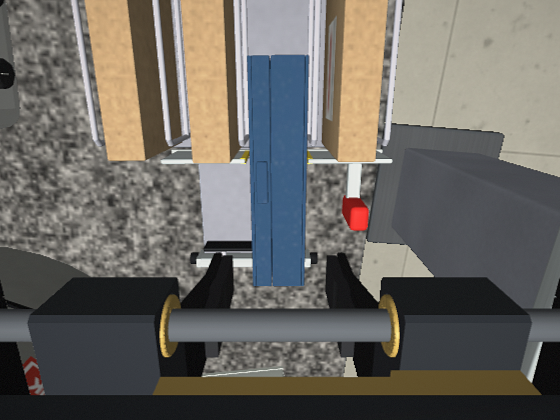

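The wrist view shows the box straight through the opening (rear edge at row 55, front at row 285), centred between the fingers. Descend, close and lift.

>>> servo_tool:
  targets:
    - [0,0,-0.8,0,60]
    - [0,0,-1.8,0,60]
    - [0,0,-2.8,0,60]
    - [0,0,-3.8,0,60]
    - [0.02,0,-4.7,0,60]

```text
time_s: 13.2
tcp_pos: [0.466, -0.149, 0.0648]
ee_rot: [[0.077, -0.997, -0.001], [-0.997, -0.077, 0.0], [-0.0, 0.001, -1.0]]
wrist_force: [0.4, 0.1, 0.1]
gripper_width: 0.689
gripper_force: 0.0
```

>>> servo_tool:
  targets:
    - [0,0,0,0,60]
    - [0,0,0,0,60]
    - [0,0,0,0,30]
    - [0,0,0,0,30]
    - [0,0,0,0,30]

```text
time_s: 13.62
tcp_pos: [0.4677, -0.1482, 0.0682]
ee_rot: [[0.079, -0.997, 0.004], [-0.997, -0.079, -0.0], [0.0, -0.004, -1.0]]
wrist_force: [0.1, -0.3, 1.6]
gripper_width: 0.541
gripper_force: 0.0
```

>>> servo_tool:
  targets:
    - [0,0,0,0,30]
    - [0,0,0,0,30]
    - [0,0,0,0,30]
    - [0,0,0,0,30]
    - [0,0,0,0,30]

```text
time_s: 14.03
tcp_pos: [0.4671, -0.148, 0.0677]
ee_rot: [[0.079, -0.997, 0.002], [-0.997, -0.079, -0.0], [0.001, -0.002, -1.0]]
wrist_force: [-1.1, 0.2, 6.9]
gripper_width: 0.451
gripper_force: 30.0
```

>>> servo_tool:
  targets:
    - [0,0,0.15,0,30]
    - [0,0,0.45,0,30]
    - [0,0,0.85,0,30]
    - [0,0,1.3,0,30]
    - [0,0,1.8,0,30]

```text
time_s: 14.45
tcp_pos: [0.4657, -0.1478, 0.1209]
ee_rot: [[0.079, -0.997, -0.002], [-0.997, -0.079, 0.0], [-0.001, 0.002, -1.0]]
wrist_force: [0.7, 0.4, -2.3]
gripper_width: 0.453
gripper_force: 30.0
```

>>> servo_tool:
  targets:
    - [0,0,0.6,0,30]
    - [0,0,1.3,0,30]
    - [0,0,2.0,0,30]
    - [0,0,2.6,0,30]
    - [0,0,2.8,0,30]

```text
time_s: 14.87
tcp_pos: [0.4676, -0.148, 0.2077]
ee_rot: [[0.079, -0.997, 0.006], [-0.997, -0.079, -0.0], [0.001, -0.006, -1.0]]
wrist_force: [-0.2, -0.6, -1.5]
gripper_width: 0.453
gripper_force: 30.0
```

```bash
python3 - <<'E'
from station import r
import pickle
from h import *
np.set_printoptions(precision=4,suppress=True)
th=np.radians(4.5);ex=np.array([np.sin(th),-np.cos(th)]);ey=np.array([np.cos(th),np.sin(th)])
s=r.sense();print(s["tcp_pos"],s["gripper_width"],s["wrist_force"],s["moment"])
d={n:r.capture(n) for n in("wrist","scene","top")};pickle.dump(d,open("w8.pkl","wb"))
c=d["wrist"];h=cv2.cvtColor(c["pixels"],cv2.COLOR_RGB2HSV).astype(int)
m=(h[...,0]>95)&(h[...,0]<125)&(h[...,1]>100)&(h[...,2]>50)
for b in blobs(m,300):print(b[:3],cv2.boundingRect(b[3]))
# level box would project rear top edge at:
z=s["tcp_pos"][2]+.104-.0677
for dz in(0,-.01,-.02):
  for a in(.0205,-.0205):
    P=s["tcp_pos"][:2]+ex*(.291-.1843)+ey*a;print(dz,proj(c,np.r_[P,z+dz]))
# centrifuge outline / tray in initial top image
d0=pickle.load(open("d0.pkl","rb"))
c0=d0["top"];c1=d0["scene"]
for n,c_,b in(("top",c0,(4196,)),("scene",c1,(3302,))):
    for q in blobs(masks(c_)["white"],2900):
        w=ray(c_,q[3][:,0,:],.022);R=cv2.minAreaRect(w[:,:2].astype(np.float32))
        if abs(R[0][1]-.195)<.03:print(n,R,cv2.boxPoints(R))
E
```

```text
[ 0.4676 -0.148   0.2077] 0.4527052205093862 [-0.18   -0.6282 -1.51  ] [0.0861 0.0303 0.0154]
(3695, np.float64(279.09093369418133), np.float64(358.5445196211096)) (225, 342, 110, 35)
(39966, np.float64(278.9352199369464), np.float64(148.15117850172646)) (206, 0, 146, 309)
0 (np.float64(201.33357990491956), np.float64(3.639243763288192))
0 (np.float64(354.99711595809083), np.float64(3.676999748998412))
-0.01 (np.float64(208.42191771259417), np.float64(11.738853230849202))
-0.01 (np.float64(348.3239970334583), np.float64(11.783115227164728))
-0.02 (np.float64(214.34563955816606), np.float64(18.507694508651383))
-0.02 (np.float64(342.7485020617062), np.float64(18.55590117619468))
top ((0.47682222723960876, 0.19490912556648254), (0.1109856441617012, 0.23084183037281036), 11.192245483398438) [[0.4    0.2974]
 [0.4448 0.0709]
 [0.5537 0.0925]
 [0.5089 0.3189]]
scene ((0.47999051213264465, 0.1990349292755127), (0.10155859589576721, 0.2168959379196167), 11.274645805358887) [[0.409  0.2955]
 [0.4514 0.0828]
 [0.551  0.1026]
 [0.5086 0.3153]]
```

The box is held nearly level. The tray centre is (0.477, 0.195) with yaw 11.2°, and its measured size fits. Carry it round at x ≈ 0.40.

>>> servo_tool:
  targets:
    - [-0.3,0,0.05,0,30]
    - [-0.8,0.1,0.1,0,30]
    - [-1.3,0.4,0.1,0,30]
    - [-1.8,0.9,0.1,0,30]
    - [-2.1,1.5,0.1,0,30]

```text
time_s: 15.43
tcp_pos: [0.4002, -0.1031, 0.2057]
ee_rot: [[0.077, -0.997, -0.005], [-0.997, -0.077, 0.0], [-0.0, 0.005, -1.0]]
wrist_force: [-0.3, 1.0, -2.2]
gripper_width: 0.453
gripper_force: 30.0
```

>>> servo_tool:
  targets:
    - [-0.1,0.7,0,0,30]
    - [-0.1,1.5,0,0,30]
    - [-0.1,2.3,0,0,30]
    - [-0.1,3.1,0,0,30]
    - [-0.1,3.9,0,0,30]

```text
time_s: 15.85
tcp_pos: [0.3987, 0.0146, 0.2062]
ee_rot: [[0.078, -0.997, -0.003], [-0.997, -0.078, -0.001], [0.001, 0.003, -1.0]]
wrist_force: [-0.3, 0.0, -1.9]
gripper_width: 0.454
gripper_force: 30.0
```

>>> servo_tool:
  targets:
    - [0,0.8,0,0,30]
    - [0,1.6,0,0,30]
    - [0,2.4,0,0.02,30]
    - [0,3.2,0,0.04,30]
    - [0,4.0,0,0.06,30]

```text
time_s: 16.27
tcp_pos: [0.3989, 0.1343, 0.2061]
ee_rot: [[0.139, -0.99, -0.003], [-0.99, -0.139, -0.002], [0.001, 0.003, -1.0]]
wrist_force: [1.3, -0.3, -2.3]
gripper_width: 0.453
gripper_force: 30.0
```

>>> servo_tool:
  targets:
    - [0.2,0.8,0,0.02,30]
    - [0.5,1.6,0,0.04,30]
    - [0.9,2.3,0,0.057,30]
    - [1.4,2.8,0,0.057,30]
    - [1.9,3.0,0,0.057,30]

```text
time_s: 16.68
tcp_pos: [0.457, 0.2252, 0.2059]
ee_rot: [[0.197, -0.98, -0.002], [-0.98, -0.197, -0.002], [0.001, 0.003, -1.0]]
wrist_force: [-0.2, 0.4, -1.7]
gripper_width: 0.457
gripper_force: 30.0
```

>>> servo_tool:
  targets:
    - [0,0,0,0,30]
    - [0,0,0,0,30]
    - [0,0,0,0,30]
    - [0,0,0,0,30]
    - [0,0,0,0,30]

```text
time_s: 17.1
tcp_pos: [0.4567, 0.2233, 0.2073]
ee_rot: [[0.195, -0.981, -0.001], [-0.981, -0.195, -0.0], [0.0, 0.001, -1.0]]
wrist_force: [-0.3, -0.7, -1.7]
gripper_width: 0.454
gripper_force: 30.0
```

```bash
python3 - <<'E'
from station import r
import pickle
from h import *
np.set_printoptions(precision=4,suppress=True)
s=r.sense();print(s["tcp_pos"],s["gripper_width"],s["wrist_force"],s["moment"])
th=np.radians(11.2);ex=np.array([np.sin(th),-np.cos(th)]);ey=np.array([np.cos(th),np.sin(th)])
c=r.capture("wrist");pickle.dump(c,open("w9.pkl","wb"));h=cv2.cvtColor(c["pixels"],cv2.COLOR_RGB2HSV).astype(int)
m=(h[...,0]>95)&(h[...,0]<125)&(h[...,1]>100)&(h[...,2]>50)
for v in(0,10,20,30,100,200):
    u=np.nonzero(m[v,100:450])[0]+100;print(v,(u.min(),u.max()) if len(u) else None)
z=s["tcp_pos"][2]+.104-.0677
for dz in(0,-.02):
    print(dz,[proj(c,np.r_[s["tcp_pos"][:2]+ex*.1067+ey*a,z+dz]) for a in(.0195,-.0195)])
E
```

```text
[0.4567 0.2233 0.2073] 0.4542111096778221 [-0.3202 -0.7218 -1.6722] [-0.0024  0.1514 -0.0438]
0 (np.int64(264), np.int64(350))
10 (np.int64(206), np.int64(351))
20 (np.int64(207), np.int64(351))
30 (np.int64(208), np.int64(350))
100 (np.int64(212), np.int64(346))
200 (np.int64(217), np.int64(341))
0 [(np.float64(205.83405922893218), np.float64(3.6455931379606454)), (np.float64(352.10078902146495), np.float64(3.7845549210453555))]
-0.02 [(np.float64(217.7495621121488), np.float64(18.479384518876714)), (np.float64(339.9630364698928), np.float64(18.583969413882784))]
```

The box is level and in the right place over the tray; lowering (contact expected at TCP z ≈ 0.0637).

>>> servo_tool:
  targets:
    - [0,0,-0.6,0,30]
    - [0,0,-1.5,0,30]
    - [0,0,-2.4,0,30]
    - [0,0,-3.3,0,30]
    - [0,0,-4.0,0,30]

```text
time_s: 17.57
tcp_pos: [0.4567, 0.2233, 0.086]
ee_rot: [[0.194, -0.981, -0.001], [-0.981, -0.194, -0.001], [0.0, 0.001, -1.0]]
wrist_force: [-0.0, -0.4, -2.0]
gripper_width: 0.455
gripper_force: 30.0
```

>>> servo_tool:
  targets:
    - [0,0,-0.2,0,30]
    - [0,0,-0.4,0,30]
    - [0,0,-0.55,0,30]
    - [0,0,-0.65,0,30]
    - [0,0,-0.65,0,30]

```text
time_s: 17.98
tcp_pos: [0.4578, 0.2243, 0.0685]
ee_rot: [[0.195, -0.981, 0.001], [-0.981, -0.195, 0.001], [-0.001, -0.001, -1.0]]
wrist_force: [-0.1, -0.8, -1.9]
gripper_width: 0.455
gripper_force: 30.0
```

>>> servo_tool:
  targets:
    - [0,0,-0.03,0,30]
    - [0,0,-0.06,0,30]
    - [0,0,-0.09,0,30]
    - [0,0,-0.12,0,30]
    - [0,0,-0.12,0,30]

```text
time_s: 18.4
tcp_pos: [0.4574, 0.224, 0.0644]
ee_rot: [[0.195, -0.981, -0.0], [-0.981, -0.195, 0.0], [-0.0, -0.0, -1.0]]
wrist_force: [-0.4, -0.2, -1.6]
gripper_width: 0.454
gripper_force: 30.0
```

>>> servo_tool:
  targets:
    - [0,0,-0.015,0,30]
    - [0,0,-0.03,0,30]
    - [0,0,-0.045,0,30]
    - [0,0,-0.06,0,30]
    - [0,0,-0.06,0,30]

```text
time_s: 18.82
tcp_pos: [0.4575, 0.2241, 0.0638]
ee_rot: [[0.195, -0.981, 0.0], [-0.981, -0.195, 0.0], [0.0, -0.0, -1.0]]
wrist_force: [-3.5, -0.7, 7.8]
gripper_width: 0.453
gripper_force: 30.0
```

Contact felt at the expected height; release and rise.

>>> servo_tool:
  targets:
    - [0,0,0.03,0,44]
    - [0,0,0.03,0,50]
    - [0,0,0.03,0,58]
    - [0,0,0.03,0,62]
    - [0,0,0.03,0,62]

```text
time_s: 19.23
tcp_pos: [0.4575, 0.224, 0.0633]
ee_rot: [[0.195, -0.981, -0.0], [-0.981, -0.195, -0.0], [0.0, 0.0, -1.0]]
wrist_force: [0.8, -0.5, -0.1]
gripper_width: 0.682
gripper_force: 0.0
```

>>> servo_tool:
  targets:
    - [0,0,0,0,62]
    - [0,0,0,0,62]
    - [0,0,0.4,0,62]
    - [0,0,1.0,0,62]
    - [0,0,1.8,0,62]

```text
time_s: 19.65
tcp_pos: [0.4565, 0.2232, 0.1165]
ee_rot: [[0.194, -0.981, -0.003], [-0.981, -0.194, -0.003], [0.002, 0.004, -1.0]]
wrist_force: [0.5, -0.2, 0.0]
gripper_width: 0.711
gripper_force: 0.0
```

>>> servo_tool:
  targets:
    - [0,0,1.0,0,62]
    - [0,0,2.0,0,62]
    - [-0.5,-0.5,2.8,0,62]
    - [-1.2,-1.5,2.9,0,62]
    - [-1.8,-2.8,2.9,0,62]

```text
time_s: 20.07
tcp_pos: [0.4044, 0.142, 0.2062]
ee_rot: [[0.197, -0.98, 0.004], [-0.98, -0.197, 0.003], [-0.002, -0.004, -1.0]]
wrist_force: [0.5, 0.1, -0.1]
gripper_width: 0.713
gripper_force: 0.0
```

>>> servo_tool:
  targets:
    - [0,-1.2,0,0,62]
    - [0,-2.4,0,0,62]
    - [0,-3.6,0,0,62]
    - [0,-4.6,0,0,62]
    - [0,-4.8,0,0,62]

```text
time_s: 20.48
tcp_pos: [0.4029, -0.0059, 0.2044]
ee_rot: [[0.191, -0.982, -0.001], [-0.982, -0.191, -0.0], [0.0, 0.001, -1.0]]
wrist_force: [0.1, 1.4, -0.5]
gripper_width: 0.713
gripper_force: 0.0
```

```bash
python3 - <<'E'
from station import r
import pickle
from h import *
np.set_printoptions(precision=4,suppress=True)
s=r.sense();print(s["tcp_pos"],s["wrist_force"])
d={n:r.capture(n) for n in("top","scene")};pickle.dump(d,open("w10.pkl","wb"))
for n in d:
    c=d[n];h=cv2.cvtColor(c["pixels"],cv2.COLOR_RGB2HSV).astype(int)
    m=(h[...,0]>95)&(h[...,0]<125)&(h[...,1]>100)&(h[...,2]>70)
    for b in blobs(m,60):print(n,"blue",b[:3],cv2.minAreaRect(ray(c,b[3][:,0,:],.1)[:,:2].astype(np.float32)))
    for b in blobs(masks(c)["brown"],200):print(n,"brown",b[:3])
    for b in blobs(((h[...,0]<8)|(h[...,0]>172))&(h[...,1]>120)&(h[...,2]>50),6):print(n,"red",b[:3])
for e in([.0195,.0825],[-.0195,.0825],[.0195,-.0825],[-.0195,-.0825]):
    t=np.radians(11.2);print([np.round(proj(d[n],[.4622+e[0]*np.cos(t)+e[1]*np.sin(t),.2005+e[0]*np.sin(t)-e[1]*np.cos(t),.1])) for n in d])
E
```

```text
[ 0.4029 -0.0059  0.2044] [ 0.1284  1.3899 -0.531 ]
top blue (1271, np.float64(166.4185680566483), np.float64(230.33202202989773)) ((0.4617990255355835, 0.19615188241004944), (0.039199165999889374, 0.1643735021352768), 10.83491325378418)
top brown (856, np.float64(379.1950934579439), np.float64(250.09579439252337))
top brown (858, np.float64(374.43356643356645), np.float64(205.93006993006992))
top brown (830, np.float64(372.28915662650604), np.float64(180.46746987951806))
top brown (600, np.float64(50.21666666666667), np.float64(141.00166666666667))
top red (71, np.float64(314.6901408450704), np.float64(261.4507042253521))
top red (38, np.float64(424.0263157894737), np.float64(245.1578947368421))
top red (14, np.float64(230.42857142857142), np.float64(200.78571428571428))
top red (39, np.float64(419.4102564102564), np.float64(200.84615384615384))
top red (48, np.float64(61.208333333333336), np.float64(143.35416666666666))
scene blue (1094, np.float64(322.3784277879342), np.float64(291.8583180987203)) ((0.4644111096858978, 0.19801074266433716), (0.03963468596339226, 0.16428042948246002), 11.342743873596191)
scene brown (444, np.float64(260.45045045045043), np.float64(134.38738738738738))
scene brown (439, np.float64(281.2095671981777), np.float64(132.0865603644647))
scene brown (407, np.float64(316.0933660933661), np.float64(125.58230958230958))
scene red (10, np.float64(286.5), np.float64(247.0))
scene red (24, np.float64(274.0), np.float64(103.79166666666667))
scene red (24, np.float64(308.1666666666667), np.float64(99.41666666666667))
[array([200., 215.]), array([305., 262.])]
[array([203., 232.]), array([320., 258.])]
[array([127., 228.]), array([326., 327.])]
[array([129., 245.]), array([342., 322.])]
```

The box stands upright in the tray (top face 39 × 164 mm at the right height and yaw), and the cartons and bottles are at their original pixel positions. Handing in.

```bash
python3 -c "
from station import r
print(r.finish_job())"
```

```text
the job is handed in; nothing more can be done
None
```

I slid the keeper open, drew the box forward until it pressed the bumper in a few millimetres, and stood it upright in the white tray. The cartons and bottles were still in their places in the last pictures, and I handed the job in at about 20.5 s; no verdict was shown.

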